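# Swing the reading lamp over the open book and switch it on

## Task

Someone wants to read at the desk: with a fingertip, push the brass lamp's arm sideways until its shade hangs over the middle of the open book (as near as the swing brings it), then press the button on the lamp's base right in and let it come back up. Push gently, do not grip the arm, do not lift, tip or shift the lamp, leave the button alone until the shade is over the book, and leave the book and everything else on the desk where it is.

Things in the scene. Friction and masses are not known exactly. Their poses are not given: they have to be found in the camera images.
- lamp: brass desk lamp, 2.3 to 3.6 kg, standing loose on the desk. Origin: on the desk surface below the post's axis. Base slab 80 mm along its x, 210 mm along its y (from y = -60 to +150 mm), 20 mm thick; post 16 mm in diameter at the origin, rising to 225 mm. Its long end (+y) carries the push button
- lamp_arm: the lamp's arm: a round brass bar 14 mm in diameter, level, its axis 235 mm above the desk, on a stiff upright pivot (friction about 0.12 N m; stays where left; turns 80 degrees either way from the lamp's -x). Origin on the pivot axis at the bar's height; the bar runs 245 mm along its own -x to the shade. Hub at the pivot 28 mm in diameter, top 246 mm above the desk, the lamp's highest point
- lamp_pivot (a point): point on the pivot axis, 235 mm above the desk, at the bar's height
- lamp_push (a point): point on the axis of the arm's bar, 130 mm from the pivot axis: the bar is bare for at least 40 mm either side, and can be pushed here from either side
- lamp_head (a point): centre of the round underside of the brass shade, 160 mm above the desk and 245 mm from the pivot axis. The shade is a cone 100 mm in diameter at the bottom, 26 mm at the top, 84 mm high
- book: small open book with white pages, 150 mm (its x) by 210 mm (its y), 14 mm thick, lying loose. Origin: centre of its underside. It lies on one side or the other of the lamp's middle, a closed journal on the other side; its middle is 217 to 272 mm from the pivot axis, measured level
- lamp_button_top (a point): centre of the top of the lamp's steel push button, 28 mm in diameter, on the lamp's base 115 mm from the post, pressed straight down
- lamp_button (a joint): travel of the button, 0 up to 0.006 m fully in; spring, 4 N fully in; springs back by itself
- journal: closed leather journal, 155 x 115 x 24 mm, loose; origin at the centre of its underside
- paperweight: green glass paperweight, 56 mm in diameter, 42 mm high, loose, between book and journal under the arm's sweep; origin at the centre of its underside
- pen_cup: wooden pen cup, 72 mm in diameter, 85 mm high, pens up to 130 mm, loose, behind the lamp; origin at the centre of its underside
- mug: white mug, 78 mm in diameter, 92 mm high, loose; origin at the centre of its underside
- stapler: black and steel stapler, 150 x 36 x 54 mm, loose; origin at the centre of its underside
- sharpener: dark steel pencil sharpener block, 50 x 32 x 30 mm, loose; origin at the centre of its underside

How it is judged:
By the outcome, as a careful person would: the job done as asked, in the order asked, and still so for the second after the job is handed in, with the robot touching nothing.
It also fails if it takes over 58 s, if anything falls off the work surface, if the arm or the gripper's body presses on something with over 40 N, if the wrist force passes 120 N, or if a joint passes its speed limit or range.

## Robot

A 6-joint arm with a two-finger parallel gripper is mounted at the origin on the work surface. World frame = base frame: x ahead of the robot, y to its left, z up, the work surface at z = 0. Lengths are in m, angles in rad, forces in N, time in s.
With the tool pointing down it reaches from about 0.375 to 0.9 m from the base axis. Payload 3.1 kg.
Tool frame: the origin (TCP) lies midway between the tips of the shut fingers; the grasp point (between the pads) lies 19 mm behind it; z points along the fingers, y is the line along which they close (so a half turn about z gives the same grasp; the last joint's range is limited). The gripper opens to 85 mm and grips with 20 to 120 N. Pads are 22 mm wide; open, the fingers measure 114 mm over their backs; the gripper's body (76 mm by 85 mm) begins 54 mm behind the grasp point. The pads swing forward as they close: fully open they stand 13 mm farther back than shut.
Start: joints at [-1.492, 0.527, 1.433, -0, 1.181, -0.178], TCP at [0.159, -0.604, 0.231] pointing down, gripper open.
Joint ranges: [-3.08, 3.08], [-0.75, 2.2], [0.22, 2.44], [-1.43, 4.57], [0, 2.65], [-2.85, 2.85]. Speed limits (rad/s): [2.79, 2.79, 3.14, 3.14, 3.14, 3.14].

## Interface

Orientations are given as a unit quaternion [x, y, z, w].
In Python, from station import manip gives the robot as it stands.
- The arm moves only by the tool step_arm, never from a script. Its argument "targets" is text: rows parted by semicolons, each of 4 numbers parted by spaces: the shift along the tool's x, y, z in mm, then the turn about the tool's z in degrees. A call has 1 to 12 rows; each row is the pose to reach, as a shift and turn from the pose commanded when the call began, along the tool's axes at that moment; what a row does not reach only later rows make up. A row lasts 1/10 s, in which the tool goes at most 50 mm and 8.59 degrees, less where a joint would pass 70% of its speed; a pose out of reach is approached as far as the arm can. A call with a gripper value outside its range is refused whole. "gripper" is the closure, from 0 (fully open) to 1 (shut), set as the call begins (left out, the last holds). The fingers move at their own pace and stop on an object; "squeeze" is the grip in N (left out, the last holds). Time passes only in rows, so rows that repeat a pose let the fingers close. It gives the time, the measured TCP pose, the force, the opening and the grip force at its end, in the units of the state.
- manip.sense(): the state, without advancing time (a new reading comes with each control period).
- manip.snapshot(name): name is "side" or "top"; returns the picture (420x560x3 uint8, red, green, blue); there is no depth.
- manip.get_calibration(name): a dict with "fov_y" (degrees; the focal length in pixels is half the picture's height over the tangent of half this angle, whatever the lens; pixels are square), "cx", "cy" (the principal point, pixels), "k1" (the pictures are not rectified: a ray, as slopes to the right and down, at radius r is drawn at 1 + k1 r^2 times it, then the intrinsics apply), "extrinsics" (4x4, takes a point from camera to world coordinates). Camera axes: x right, y down, z forward; pixel columns grow to the right and rows downward; lengths in m; the calibration is good to about 2 mm. A picture is of the moment at which its call begins. get_calibration takes no time and is no camera call.
- manip.sign_off(): hands the job in; it is judged then, once.
Trained networks look in the newest picture that a camera, given by its name, has taken for a name from the list of things; names that differ only in an ending like _2 or _b are one class to them, and where a whole thing is asked for, a point or a joint stands for the part that bears it (a point fixed in the world has none). Each returns a list of dicts, best first, with "p" (0 to 1); they miss things now and then, are a little off and sometimes report something else, mostly with a low value. They report only what shows in the picture. A call takes as long as a camera call.
- manip.recognise(camera, query): "position" ([column, row] in pixels, amid what is visible of it).
- manip.masks_of(camera, query): "pixels" (420x560 bool, what is visible of it) and "position" ([column, row] in pixels, amid what is visible of it).
- manip.mark_of(camera, query): "position" ([column, row] in pixels: a listed point, or the origin of a listed thing).
The state is a dict: "t": time; "q": joint angles; "qd": joint speeds; "tau": joint torques, N m; "tcp_pos": TCP position; "tool_rot": TCP orientation; "force": force on the tool from outside, world axes, zero at the start; "ft_torque": the same for the moment, N m; "finger_gap": opening from 0.0 (shut) to 1.0 (fully open); "gripper_force": force on a finger pad.
Only numpy, scipy, OpenCV 4.12 (cv2) and the standard library are available. Lean on these libraries where they do the work, as an engineer would, in place of code of your own. Each camera call takes 0.05 s, during which the arm holds its last target. There are 200 camera calls.

## Working session

There is one attempt and no reset: what is moved stays moved. The work goes in short steps, Python scripts to look and compute and a tool call to move; the robot and the scene stay as the last step left them, time stands still between calls to the robot, and variables do not carry over. Pictures are saved under pics/ and viewed, at most 10 in all, crops included, and the job is handed in when it is done.

Besides the shell and the picture viewer there is one more tool, called after "Request:" as name(argument=value, ...) on one line, values as JSON. step_arm: Moves the arm, as the interface text tells. Its arguments: {"type":"object","properties":{"targets":{"type":"string"},"gripper":{"type":"number"},"squeeze":{"type":"number"}},"required":["targets"]}

```bash
mkdir -p pics
cat > h.py <<'E'
import numpy as np, cv2
from station import manip
def ray(cam,px):
    c=manip.get_calibration(cam); f=210/np.tan(np.radians(c["fov_y"])/2)
    d=np.array([(px[0]-c["cx"])/f,(px[1]-c["cy"])/f]); u=d.copy()
    for _ in range(20): u=d/(1+c["k1"]*(u@u))
    E=np.array(c["extrinsics"]); return E[:3,3],E[:3,:3]@np.array([u[0],u[1],1])
def at(cam,px,z):
    o,d=ray(cam,px); return o+d*(z-o[2])/d[2]
E
python3 - <<'E'
from h import *
for c in("side","top"):
    cv2.imwrite(f"pics/{c}0.png",manip.snapshot(c)[...,::-1])
    print(c,np.round(manip.get_calibration(c)["extrinsics"],2).tolist())
    for q,z in(("lamp_pivot",.235),("lamp_push",.235),("lamp_head",.16),("lamp_button_top",.025),("lamp",0),("book",0),("journal",0),("paperweight",0),("pen_cup",0),("mug",0),("stapler",0),("sharpener",0)):
        for r in manip.mark_of(c,q)[:2]: print(q,round(r["p"],2),np.round(r["position"]),np.round(at(c,r["position"],z),3))
print(manip.sense())
E
```

```text
side [[0.96, -0.2, 0.17, 0.31], [-0.27, -0.73, 0.63, -0.98], [-0.0, -0.65, -0.76, 1.25], [0.0, 0.0, 0.0, 1.0]]
lamp_pivot 0.65 [302. 167.] [0.622 0.004 0.235]
lamp_pivot 0.33 [329. 210.] [ 0.644 -0.167  0.235]
lamp_push 0.86 [258. 181.] [ 0.489 -0.015  0.235]
lamp_push 0.61 [272. 280.] [ 0.446 -0.337  0.235]
lamp_button_top 0.75 [259. 180.] [0.529 0.187 0.025]
lamp_button_top 0.58 [290. 183.] [0.627 0.145 0.025]
lamp 0.79 [299. 218.] [0.618 0.014 0.   ]
lamp 0.18 [325. 385.] [ 0.531 -0.519  0.   ]
book 0.82 [271. 283.] [ 0.474 -0.197  0.   ]
book 0.28 [243. 188.] [0.475 0.187 0.   ]
journal 0.81 [245. 189.] [0.479 0.182 0.   ]
journal 0.55 [271. 399.] [ 0.394 -0.517  0.   ]
paperweight 0.8 [255. 228.] [0.475 0.01  0.   ]
paperweight 0.52 [303. 164.] [0.701 0.243 0.   ]
pen_cup 0.81 [332. 212.] [0.728 0.011 0.   ]
mug 0.93 [227. 141.] [0.467 0.434 0.   ]
stapler 0.98 [272. 397.] [ 0.397 -0.513  0.   ]
sharpener 0.82 [326. 383.] [ 0.534 -0.515  0.   ]
top [[-0.0, -0.99, 0.17, 0.32], [-1.0, -0.0, -0.0, -0.02], [0.0, -0.17, -0.99, 1.66], [0.0, 0.0, 0.0, 1.0]]
lamp_pivot 0.76 [271. 192.] 
[... 678 characters left out ...]
: 1.3, 'q': array([-1.49149321e+00,  5.27515180e-01,  1.43272485e+00,  7.54035783e-06,
        1.18138678e+00, -1.78497114e-01]), 'qd': array([ 1.17036063e-03,  1.60212248e-03, -1.16632472e-03, -1.31292048e-05,
        1.95178020e-03, -6.90280664e-04]), 'tau': array([-6.87236825e-04, -4.42326307e+01, -1.78418863e+01, -3.78798723e-04,
        8.50625001e-04, -8.72298756e-06]), 'tcp_pos': array([ 0.15937596, -0.60430428,  0.23129313]), 'tool_rot': array([ 9.91704060e-01,  1.28542043e-01,  4.33014572e-06, -1.68814724e-05]), 'force': array([-0.11086463,  0.09378148,  0.70453872]), 'ft_torque': array([ 0.07505793,  0.01066071, -0.00880591]), 'gripper_force': 0.0, 'finger_gap': 0.9981721246986254}
```

View pics/top0.png

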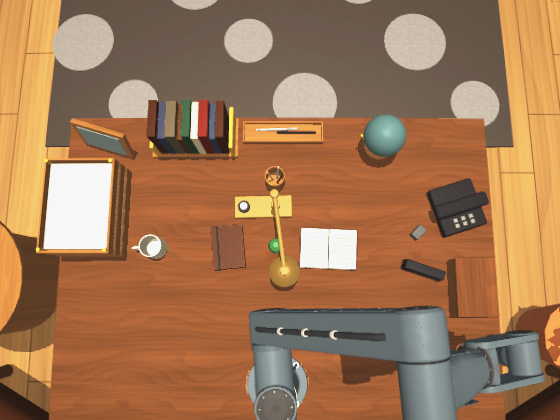

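View pics/side0.png

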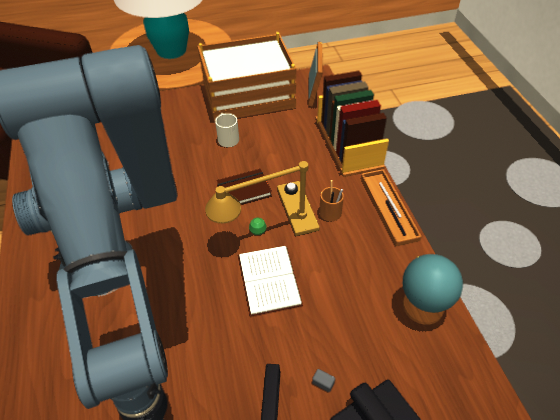

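The top view shows the lamp pivot near (274,194), shade (284,271), book (328,249), and button (244,207). In the side view the button is at (291,187) and the book at (270,280). I'll triangulate these.

```bash
cat >> h.py <<'E'
def tri(a,b):
    A=np.zeros((3,3));v=np.zeros(3)
    for c,p in(("top",a),("side",b)):
        o,d=ray(c,p); d/=np.linalg.norm(d); P=np.eye(3)-np.outer(d,d); A+=P; v+=P@o
    return np.linalg.solve(A,v)
def mask_c(c,q,z):
    m=manip.masks_of(c,q)[0]; (x,y),wh,a=cv2.minAreaRect(np.argwhere(m["pixels"])[:,::-1].astype(np.float32))
    print(c,q,round(m["p"],2),np.round([x,y,*wh,a],1),np.round(at(c,(x,y),z),3))
E
python3 - <<'E'
from h import *
print("button",tri((244,207),(291,187)).round(3),at("top",(244,207),.025).round(3),at("side",(291,187),.025).round(3))
print("hub top",at("top",(274.5,194),.24).round(3),at("side",(303,166),.24).round(3))
for c in("top","side"):
    mask_c(c,"book",.014); mask_c(c,"lamp_button",.025); mask_c(c,"lamp_arm",.2)
t=cv2.imread("pics/top0.png")[170:300,210:370]; s=cv2.imread("pics/side0.png")[150:280,180:340]
cv2.imwrite("pics/z.png",cv2.resize(np.hstack([t,s]),None,fx=2.5,fy=2.5,interpolation=cv2.INTER_CUBIC)[:, :800])
E
```

```text
button [0.618 0.118 0.036] [0.616 0.119 0.025] [0.624 0.128 0.025]
hub top [0.62  0.004 0.24 ] [0.624 0.003 0.24 ]
top book 0.85 [327.6 248.3  58.7  41.2   2.7] [ 0.467 -0.183  0.014]
top lamp_button 0.26 [266.2 239.1  98.   58.7  83.6] [0.499 0.038 0.025]
top lamp_arm 0.73 [284.  237.5  97.   30.   90. ] [ 0.486 -0.026  0.2  ]
side book 0.97 [269.8 280.2  64.5  54.3  78.5] [ 0.471 -0.197  0.014]
side lamp_button 0.37 [290.5 186.    6.    7.   90. ] [0.624 0.133 0.025]Traceback (most recent call last):
  File "<stdin>", line 5, in <module>
  File "h.py", line 16, in mask_c
    m=manip.masks_of(c,q)[0]; (x,y),wh,a=cv2.minAreaRect(np.argwhere(m["pixels"])[:,::-1].astype(np.float32))
      ~~~~~~~~~~~~~~~~~~~^^^
IndexError: list index out of range
```

Request:
step_arm(targets="25 -12 -20 0;65 -30 -50 0;105 -50 -80 0;145 -70 -105 0;185 -90 -130 2;225 -110 -130 4;255 -135 -130 6;280 -165 -130 8;300 -200 -130 10;320 -235 -130 12;340 -265 -130 14.8;350 -285 -130 14.8", gripper=1)

```text
t: 2.8
tcp_pos: [0.4256, -0.2369, 0.3615]
tool_rot: [1.0, 0.0, 0.0, -0.0]
force: [-0.0, 0.1, -0.7]
finger_gap: 0.0
gripper_force: 0.0
```

Request:
step_arm(targets="8 -30 0 0;18 -70 0 0;28 -110 0 0;38 -150 0 0;48 -190 0 0;58 -230 0 0;66 -265 0 0;70 -290 0 0;70 -300 0 0;70 -300 0 0")

```text
t: 3.8
tcp_pos: [0.495, 0.0613, 0.3613]
tool_rot: [1.0, 0.001, -0.0, 0.0]
force: [-0.1, -0.9, -0.0]
finger_gap: -0.002
gripper_force: 0.0
```

Run:
```python
from h import *
s=manip.sense(); print(s["tcp_pos"],s["force"])
t=manip.snapshot("top");s=manip.snapshot("side")
for c,q,z in(("side","lamp_pivot",.235),("side","lamp_push",.235),("top","lamp_push",.235),("side","lamp_head",.16),("side","lamp_button_top",.028)):
    for r in manip.mark_of(c,q)[:2]: print(c,q,round(r["p"],2),np.round(r["position"]),np.round(at(c,r["position"],z),3))
cv2.imwrite("pics/z1.png",cv2.resize(np.hstack([t[150:300,200:360],s[110:260,190:350]])[...,::-1],None,fx=2.5,fy=2.5,interpolation=cv2.INTER_CUBIC))
```

```text
[0.49495407 0.06126266 0.36129201] [-0.08726478 -0.8858081  -0.02020317]
side lamp_pivot 0.89 [303. 166.] [0.626 0.008 0.235]
side lamp_push 0.59 [257. 179.] [ 0.487 -0.007  0.235]
top lamp_push 0.94 [277. 232.] [ 0.498 -0.003  0.235]
side lamp_head 0.6 [229. 136.] [0.458 0.273 0.16 ]
side lamp_head 0.56 [222. 212.] [ 0.379 -0.034  0.16 ]
side lamp_button_top 0.42 [290. 184.] [0.624 0.14  0.028]
```

View pics/z1.png

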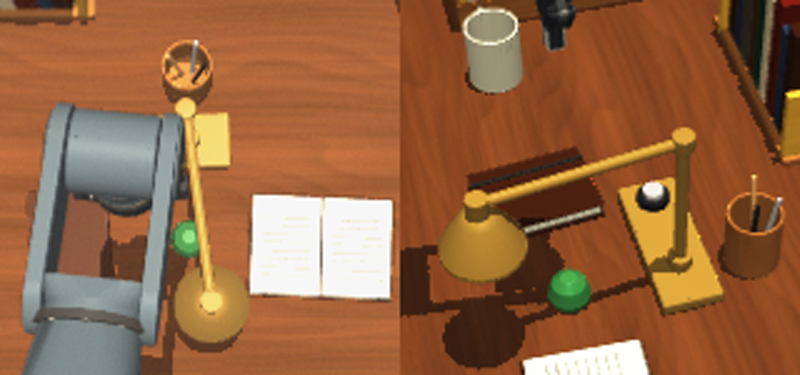

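The top view shows the hub at (274,193), the shade cap at (284,270), and the gripper clear on the bar's left (journal) side. In the side view the button is at (291,188). I'll descend beside the bar.

Request:
step_arm(targets="0 0 20 0;0 0 50 0;0 0 85 0;0 0 115 0;0 0 137 0;0 0 146 0;0 0 146 0;0 6 146 0;0 12 146 0;0 18 146 0;0 24 146 0;0 30 146 0")

```text
t: 5.35
tcp_pos: [0.4955, 0.0298, 0.2158]
tool_rot: [1.0, -0.0, 0.001, 0.0]
force: [1.0, 0.2, -0.1]
finger_gap: -0.002
gripper_force: 0.0
```

Request:
step_arm(targets="-2 8 0 0;-4 15 0 0;-5 20 0 0;-5 26 0 -1;-5 32 0 -3;-4 38 0 -6;-4 44 0 -9;-3 51 0 -12;-1 57 0 -15;1 64 0 -18;3 71 0 -21;5 77 0 -24")

```text
t: 6.55
tcp_pos: [0.5002, -0.0468, 0.2153]
tool_rot: [0.978, 0.209, -0.0, -0.0]
force: [-0.6, 1.1, 0.5]
finger_gap: -0.001
gripper_force: 0.5
```

Run:
```python
from h import *
s=manip.sense(); print(s["tcp_pos"],s["force"])
t=manip.snapshot("top");s=manip.snapshot("side")
for c,q,z in(("side","lamp_pivot",.235),("side","lamp_push",.235),("top","lamp_push",.235),("side","lamp_head",.16),("top","lamp_head",.16)):
    for r in manip.mark_of(c,q)[:1]: print(c,q,round(r["p"],2),np.round(r["position"]),np.round(at(c,r["position"],z),3))
cv2.imwrite("pics/z2.png",cv2.resize(np.hstack([t[150:300,200:360],s[150:300,190:350]])[...,::-1],None,fx=2.5,fy=2.5,interpolation=cv2.INTER_CUBIC))
```

```text
[ 0.50022352 -0.04678893  0.21525696] [-0.62123506  1.10436427  0.51312145]
side lamp_pivot 0.91 [304. 165.] [0.63  0.01  0.235]
side lamp_push 0.72 [270. 192.] [ 0.51  -0.064  0.235]
side lamp_head 0.92 [242. 238.] [ 0.413 -0.138  0.16 ]
top lamp_head 0.8 [313. 258.] [ 0.421 -0.121  0.16 ]
```

View pics/z2.png

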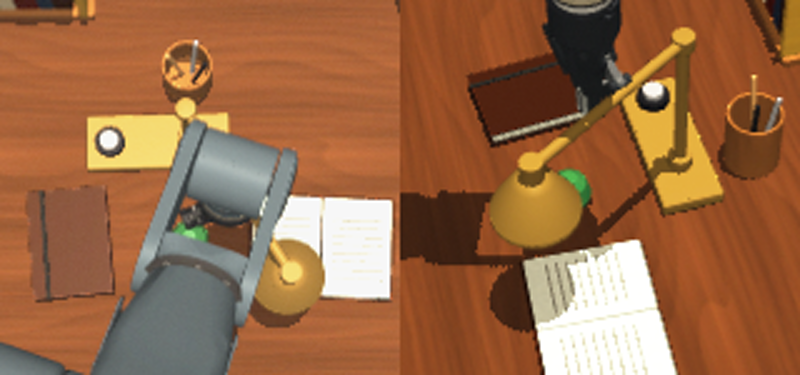

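The arm is swinging: the shade is at (316,259) in the top view, nothing else has moved, and the angle is about 33° of the 52° needed.

Request:
step_arm(targets="0 5 0 -2;1 10 0 -4;1 15 0 -6;2 20 0 -8;2 24 0 -10;3 28 0 -12;3.5 31 0 -13;3.5 32 0 -14;3.5 32 0 -14")

```text
t: 7.8
tcp_pos: [0.5164, -0.0742, 0.2152]
tool_rot: [0.946, 0.325, -0.0, -0.0]
force: [0.0, 1.1, 0.2]
finger_gap: -0.003
gripper_force: 0.2
```

```bash
cat > m.py <<'E'
from h import *
s=manip.sense(); print(s["tcp_pos"],s["force"])
t=manip.snapshot("top");s=manip.snapshot("side")
for c,q,z in(("side","lamp_pivot",.235),("top","lamp_pivot",.235),("side","lamp_push",.235),("top","lamp_push",.235),("side","lamp_head",.16),("top","lamp_head",.16),("top","book",0),("side","book",0),("side","lamp_button_top",.028),("top","lamp_button_top",.028)):
    for r in manip.mark_of(c,q)[:1]: print(c,q,round(r["p"],2),np.round(r["position"],1),np.round(at(c,r["position"],z),3))
import sys
cv2.imwrite(sys.argv[1],cv2.resize(np.hstack([t[150:300,200:360],s[150:300,190:350]])[...,::-1],None,fx=2.5,fy=2.5,interpolation=cv2.INTER_CUBIC))
E
python3 m.py pics/z3.png
```

```text
[ 0.51636547 -0.07424641  0.21523066] [0.01751699 1.1002837  0.18402993]
side lamp_pivot 0.57 [303.1 166.7] [0.625 0.006 0.235]
top lamp_pivot 0.65 [271.9 194.3] [0.62  0.013 0.235]
side lamp_push 0.97 [282.5 196.1] [ 0.54  -0.087  0.235]
top lamp_push 0.25 [328.7 247.2] [ 0.451 -0.165  0.235]
side lamp_head 0.89 [259.4 242.2] [ 0.454 -0.165  0.16 ]
top lamp_head 0.83 [328.4 248.6] [ 0.453 -0.172  0.16 ]
top book 0.8 [327.4 244.1] [ 0.484 -0.184  0.   ]
side book 0.97 [268.7 280.5] [ 0.469 -0.188  0.   ]
top lamp_button_top 0.54 [247.  206.9] [0.616 0.108 0.028]
```

View pics/z3.png

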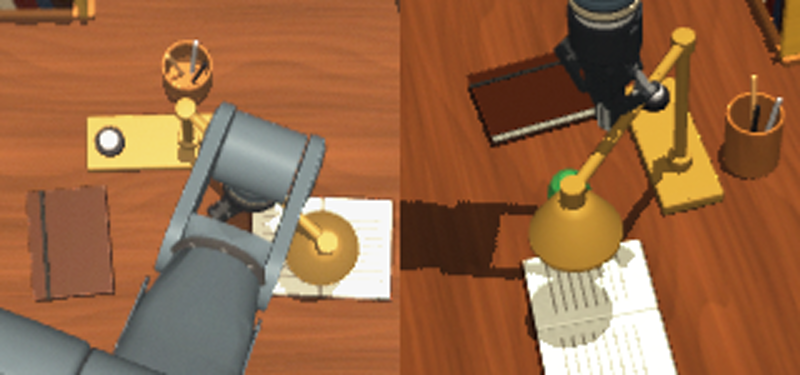

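The shade is at (328,248) in the top view, at about 46°, so another 5.5° remains.

Request:
step_arm(targets="0 4 0 -2;0 7 0 -3;0 10 0 -4;0 12 0 -5;0 12.5 0 -5.5;0 12.5 0 -5.5")

```text
t: 9.0
tcp_pos: [0.5243, -0.0844, 0.2153]
tool_rot: [0.929, 0.37, 0.0, 0.0]
force: [0.1, 0.4, -0.5]
finger_gap: -0.004
gripper_force: 0.1
```

```bash
python3 m.py pics/z4.png
```

```text
[ 0.52428424 -0.08439763  0.21532386] [ 0.12280592  0.40119159 -0.48650571]
side lamp_pivot 0.94 [304.7 166.5] [0.629 0.005 0.235]
top lamp_pivot 0.6 [275.2 195.7] [0.615 0.002 0.235]
side lamp_push 0.88 [284.7 196.4] [ 0.545 -0.09   0.235]
side lamp_head 0.71 [267.3 248.5] [ 0.47  -0.191  0.16 ]
top lamp_head 0.6 [330.7 242.1] [ 0.475 -0.18   0.16 ]
top book 0.59 [326.7 248.2] [ 0.469 -0.181  0.   ]
side book 0.84 [270.2 280.2] [ 0.474 -0.188  0.   ]
side lamp_button_top 0.33 [282.2 199.1] [0.582 0.082 0.028]
top lamp_button_top 0.4 [245.7 207.2] [0.615 0.113 0.028]
```

View pics/z4.png

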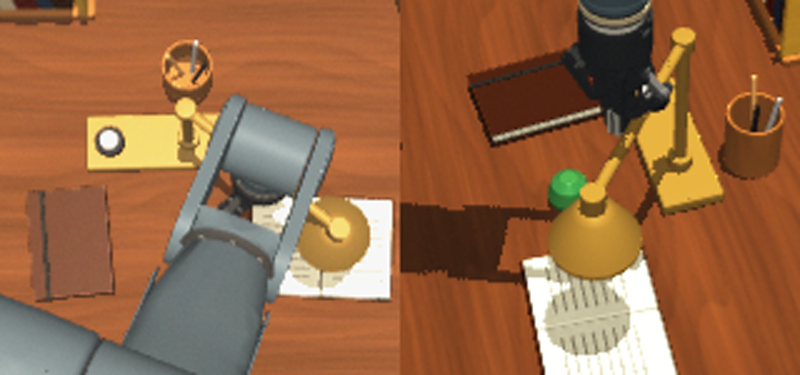

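The shade is now over the book's middle: head at about (0.472,-0.186) against the book at (0.469,-0.187). Next I'll back off the bar and lift.

Request:
step_arm(targets="0 -5 0 0;0 -15 0 0;0 -30 0 0;0 -45 0 0;0 -50 -15 0;0 -50 -45 5.5;0 -50 -80 13.5;0 -50 -115 21.5;0 -50 -140 29.5;0 -50 -150 36.5;0 -50 -150 43.5;0 -50 -150 43.5")

```text
t: 10.8
tcp_pos: [0.4887, -0.0469, 0.3656]
tool_rot: [1.0, 0.0, 0.0, -0.0]
force: [0.4, 0.9, -0.3]
finger_gap: -0.0
gripper_force: 0.0
```

Request:
step_arm(targets="10 -25 0 0;25 -60 0 0;45 -95 0 0;75 -130 0 0;105 -155 0 0;125 -165 10 0;128 -166 45 0;128 -166 90 0;128 -166 135 0;128 -166 180 0;128 -166 215 0;128 -166 230 0")

```text
t: 12.0
tcp_pos: [0.6137, 0.1184, 0.1305]
tool_rot: [1.0, 0.001, -0.005, 0.0]
force: [0.1, 0.4, 0.3]
finger_gap: 0.001
gripper_force: 0.0
```

Request:
step_arm(targets="0 0 30 0;0 0 50 0;0 0 60 0;0 0 60 0")

```text
t: 12.4
tcp_pos: [0.616, 0.1183, 0.0736]
tool_rot: [1.0, 0.001, -0.002, 0.0]
force: [-0.2, 0.1, -0.6]
finger_gap: -0.0
gripper_force: 0.0
```

```bash
python3 m.py pics/z5.png
```

```text
[0.61599506 0.11830633 0.07357975] [-0.18721438  0.11309058 -0.57288716]
side lamp_pivot 0.83 [304.3 166. ] [0.629 0.007 0.235]
top lamp_pivot 0.85 [272.4 193.8] [0.621 0.011 0.235]
side lamp_push 0.91 [279.9 199.6] [ 0.53  -0.097  0.235]
top lamp_push 0.73 [304.9 220.3] [ 0.536 -0.092  0.235]
side lamp_head 0.67 [267.1 243.8] [ 0.473 -0.176  0.16 ]
top lamp_head 0.89 [331.8 241.5] [ 0.477 -0.183  0.16 ]
top book 0.86 [326.5 246.1] [ 0.476 -0.181  0.   ]
top lamp_button_top 0.51 [418.  231.7] [ 0.526 -0.51   0.028]
```

View pics/z5.png

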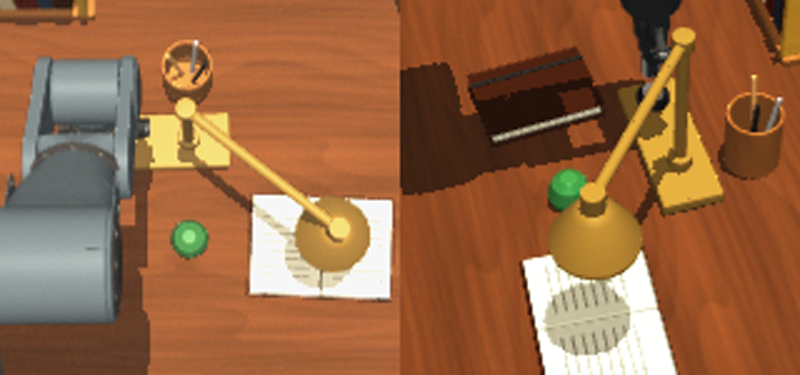

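The finger is above the button, and the shade cap is at (336,241.6) in the top view. Before pressing, I'll check the swing angle precisely.

Run:
```python
from h import *
g=lambda x,y:(200+x/2.5,150+y/2.5)
h=at("top",g(186,107),.246)[:2]; c=at("top",g(340,229),.244)[:2]
cs=[at("top",g(*p),.014)[:2] for p in((252,195),(392,200),(392,299),(250,295))]
b=np.mean(cs,0)
side=lambda x,y:(190+(x-400)/2.5,150+y/2.5)
h2=at("side",side(684,37),.246)[:2]; c2=at("side",side(593,190),.246)[:2]
for H,C in((h,c),(h2,c2)):
    f=lambda v:np.degrees(np.arctan2(-v[1],-v[0])); print(H,C,np.linalg.norm(C-H),f(C-H),f(b-H),f(np.array([.470,-.190])-H))
print(b,tri(g(109,141),(291,188)))
```

```text
[0.62226875 0.00450363] [ 0.46784193 -0.18758109] 0.24646334670817685 51.20240096554596 50.71096341415771 51.94409403643457
[0.6248344  0.00180737] [ 0.47364016 -0.18474236] 0.24012601219020346 50.97603239287263 49.85471551622973 51.08817638457969
[ 0.46550228 -0.18710236] [0.61993224 0.12026173 0.02876589]
```

The angle agrees within about 1°. Now I'll press the button slowly.

Request:
step_arm(targets="3 -2 10 0;3 -2 20 0;3 -2 30 0;3 -2 36 0;3 -2 39 0;3 -2 41 0;3 -2 42 0;3 -2 43 0;3 -2 44 0;3 -2 44 0")

```text
t: 14.0
tcp_pos: [0.6202, 0.12, 0.0356]
tool_rot: [1.0, 0.0, -0.0, 0.0]
force: [-7.5, -1.2, 26.8]
finger_gap: -0.002
gripper_force: 13.0
```

Request:
step_arm(targets="0 0 -2 0;0 0 -3 0;0 0 -3 0;0 0 -3 0")

```text
t: 14.4
tcp_pos: [0.6201, 0.12, 0.0359]
tool_rot: [1.0, -0.0, -0.001, 0.0]
force: [-4.2, 0.1, 11.4]
finger_gap: -0.002
gripper_force: 5.7
```

Request:
step_arm(targets="0 0 -2 0;0 0 -2 0;0 0 -2 0")

```text
t: 14.7
tcp_pos: [0.6202, 0.12, 0.0363]
tool_rot: [1.0, -0.0, -0.001, 0.0]
force: [-2.7, 0.7, 4.3]
finger_gap: -0.002
gripper_force: 1.9
```

Request:
step_arm(targets="0 0 -2 0;0 0 -2 0;0 0 -2 0")

```text
t: 15.0
tcp_pos: [0.6205, 0.12, 0.0381]
tool_rot: [1.0, -0.0, -0.0, -0.0]
force: [-1.4, 0.1, 3.3]
finger_gap: 0.003
gripper_force: 1.4
```

Request:
step_arm(targets="0 0 -2 0;0 0 -2 0;0 0 -2 0")

```text
t: 15.3
tcp_pos: [0.6212, 0.12, 0.0403]
tool_rot: [1.0, -0.0, 0.0, -0.0]
force: [-0.8, 0.2, 3.2]
finger_gap: -0.0
gripper_force: 0.9
```

There's a hard stop at z≈0.036 with the roughly 4 N spring above it, so the button was fully in. I'll release and withdraw upward.

Request:
step_arm(targets="0 0 -5 0;0 0 -12 0;0 0 -30 0;0 0 -65 0;0 0 -110 0;0 0 -155 0;0 0 -200 0;0 0 -245 0;0 0 -285 0;0 0 -310 0;-20 -15 -320 0;-45 -35 -320 0")

```text
t: 16.5
tcp_pos: [0.5775, 0.1545, 0.3634]
tool_rot: [1.0, -0.001, 0.004, -0.0]
force: [0.1, -0.0, -0.2]
finger_gap: -0.001
gripper_force: 0.0
```

Request:
step_arm(targets="-25 -35 0 0;-55 -75 0 0;-80 -110 0 0;-100 -130 0 0;-105 -140 0 0;-105 -140 0 0;-105 -140 0 0")

```text
t: 17.2
tcp_pos: [0.4719, 0.2945, 0.3606]
tool_rot: [1.0, -0.0, 0.001, 0.0]
force: [0.5, -0.6, -0.3]
finger_gap: 0.0
gripper_force: 0.0
```

```bash
python3 m.py pics/z6.png
```

```text
[0.47194073 0.29452715 0.36055914] [ 0.48292932 -0.5509331  -0.3404124 ]
side lamp_pivot 0.57 [303.3 166.6] [0.625 0.006 0.235]
top lamp_pivot 0.86 [272.3 189.8] [0.634 0.011 0.235]
side lamp_push 0.6 [281. 198.] [ 0.534 -0.093  0.235]
top lamp_push 0.91 [306.1 219.1] [ 0.54  -0.096  0.235]
side lamp_head 0.75 [270.3 247. ] [ 0.478 -0.188  0.16 ]
top lamp_head 0.55 [329.7 243.3] [ 0.471 -0.176  0.16 ]
top book 0.87 [324.9 248.8] [ 0.467 -0.175  0.   ]
side book 0.64 [258.6 226.3] [0.487 0.015 0.   ]
top lamp_button_top 0.39 [247.7 207.3] [0.615 0.106 0.028]
```

View pics/z6.png

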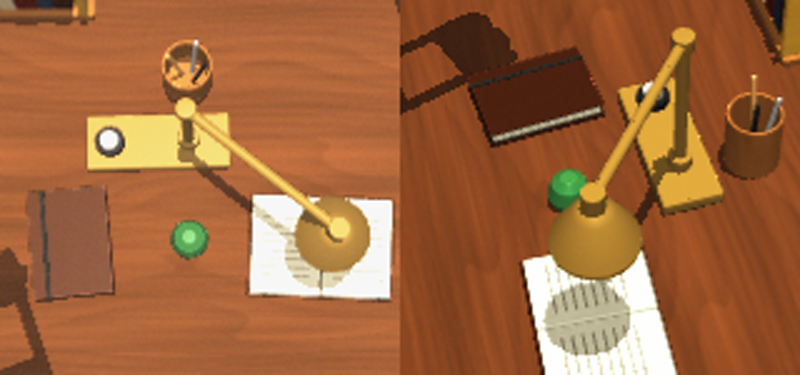

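The lamp base, book, journal and paperweight are where they were. The shade is over the book (cap at (336,242) in the top view), the button at (244,206) is up, and the robot is clear.

```bash
python3 -c "
from station import manip
print(manip.sign_off())"
```

```text
the job is handed in; nothing more can be done
None
```

The lamp's shade hangs over the middle of the open book, within about 1° of the swing. The button was then pressed right in and came back up; nothing else in view moved, and the job was handed in at about 18 s.

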